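# Clear the buffing block out of the large bowl, then nest the bowls

### The arm

A 7-joint arm with a two-finger parallel gripper is mounted at the origin on a cart in front of the work surface, level with it; the furniture and walls round the work are solid. World frame = base frame: x ahead of the robot, y to its left, z up, the work surface at z = 0. Lengths are in m, angles in rad, forces in N, time in s.
With the tool pointing down it reaches from about 0.425 to 1.025 m from the base axis. Payload 3.6 kg.
Tool frame: the origin (TCP) lies midway between the tips of the shut fingers; the grasp point (between the pads) lies 19 mm behind it; z points along the fingers, y is the line along which they close (so a half turn about z gives the same grasp; the last joint's range is limited). The gripper opens to 85 mm and grips with 20 to 120 N. Pads are 22 mm wide; open, the fingers measure 114 mm over their backs; the gripper's body (76 mm by 85 mm) begins 54 mm behind the grasp point. The pads swing forward as they close: fully open they stand 13 mm farther back than shut.
Start: joints at [1.036, 0.591, 0.048, 1.609, -0.033, 0.943, -0.034], TCP at [0.309, -0.656, 0.195] pointing down, gripper open.
Joint ranges: [-2.69, 2.69], [-0.47, 2.24], [-1.27, 1.36], [0.19, 2.51], [-1.53, 4.68], [0.08, 2.07], [-3.09, 3.09]. Speed limits (rad/s): [2.57, 2.57, 3.14, 3.14, 3.14, 3.14, 3.14].

### API

Orientations are given as a rotation vector (axis times angle).
In Python, from plant import monitor, get_image, camera_info, bot gives the robot as it stands.
- The arm moves only by the tool servo_tool, never from a script. Its argument "commands" is text: rows parted by semicolons, each of 5 numbers parted by spaces: the opening, from -1 (shut) to 1 (fully open), then the shift along the world's x, y, z in m, then the turn about the world's z in rad. In form: jaw tx ty tz spin; .... A call has 1 to 8 rows; each row is the pose to reach, as a shift and turn from the pose commanded when the call began; what a row does not reach only later rows make up. A row lasts 1/8 s, in which the tool goes at most 62.5 mm and 10.7 degrees, less where a joint would pass 70% of its speed; a pose out of reach is approached as far as the arm can. A call with a gripper value outside its range is refused whole. The fingers move at their own pace and stop on an object; the grip force is fixed at half the most. Time passes only in rows, so rows that repeat a pose let the fingers close. It gives the time, the measured TCP pose, the force, the opening and the grip force at its end, in the units of the state.
- monitor.read_state(): the state, without advancing time (a new reading comes with each control period).
- get_image(name): name is "scene" or "side" or "wrist"; returns the picture (400x640x3 uint8, red, green, blue); there is no depth.
- camera_info(name): a dict with "intrinsics" (3x3 intrinsics, pixels), "rvec" (rotation vector, rad) and "tvec" (3), from world to camera coordinates, as OpenCV has them. Camera axes: x right, y down, z forward; pixel columns grow to the right and rows downward; lengths in m; the calibration is good to about 2 mm. The wrist camera is an equidistant fisheye: a pixel r from the principal point sees the ray r / f radians off the axis. A picture is of the moment at which its call begins: read the wrist's pose just before it. camera_info takes no time and is no camera call; for the wrist camera it gives the pose at the moment of the call.
- bot.close_job(): hands the job in; it is judged then, once.
The state is a dict: "time_s": time; "joints": joint angles; "qvel": joint speeds; "effort": joint torques, N m; "eef_pos": TCP position; "tcp_rot": TCP orientation; "contact_force": force on the tool from outside, world axes, zero at the start; "moment": the same for the moment, N m; "grip_width": opening from 0.0 (shut) to 1.0 (fully open); "gripper_force": force on a finger pad.
Only numpy, scipy, OpenCV 4.12 (cv2) and the standard library are available. Lean on these libraries where they do the work, as an engineer would, in place of code of your own. Each camera call takes 0.05 s, during which the arm holds its last target. There are 200 camera calls.

### The job

The three grey mixing bowls are to be put together as one nest, but someone left the pink buffing block in the large one. First take the block out and lay it in the steel tool tray; then set the middle bowl inside the large one and the small bowl inside the middle one, each sitting level on the floor of the bowl below. Set the bowls down rather than drop them, and leave the bottle and the tin as they are.

Things in the scene. Friction and masses are not known exactly. Their poses are not given: they have to be found in the camera images.
- bowl_large: Largest of three round grey plastic bowls, loose, 0.3 kg; the block lies in it at the start and the nest is built in it. 60 mm high, tapered wall 4 mm thick, base 12 mm thick; outside diameter 140 at the rim, 100 at the foot; inside 106 at the floor, 132 at the rim. Flat handle tab at the rim like the others. Origin: centre of underside; z up, -x along the tab.
- bowl_middle: Middle bowl, loose, empty, about 0.14 kg, 62 mm high, wall 4, base 12; outside 122 at the rim, 86 at the foot; inside 90 at the floor. Seated on the large bowl's floor its origin is 12 mm above that bowl's origin with 7 to 10 mm play all round; its rim is then 14 mm and its tab's underside 6 mm above the large rim, so the tab may point any way. Origin: centre of underside; z up, -x along the tab.
- bowl_small: Smallest bowl, loose, empty, about 0.1 kg, 62 mm high, wall 4, base 12; outside 102 at the rim, 68 at the foot. Seated on the middle bowl's floor its origin is 12 mm above that bowl's origin with 8 to 11 mm play all round; its rim is then 12 mm and its tab's underside 4 mm above the middle rim, so the tab may point any way. Origin: centre of underside; z up, -x along the tab.
- bowl_middle_tab (a point): Grip point on the middle bowl's flat handle tab: on its top face, 24 mm outside the rim, mid-width. The tab is 20 mm wide, 8 mm thick, its top level with the rim, and runs 42 mm straight out from the rim along the bowl's -x axis (rounded end). Pinch it from above across the 20 mm. A grip of about 60 N carries the bowl level. Site axes are the bowl's.
- bowl_small_tab (a point): Grip point on the small bowl's flat handle tab: on its top face, 24 mm outside the rim, mid-width. The tab is 20 mm wide, 8 mm thick, its top level with the rim, and runs 42 mm straight out from the rim along the bowl's -x axis (rounded end). Pinch it from above across the 20 mm. A grip of about 60 N carries the bowl level. Site axes are the bowl's.
- block: Pink buffing block with round ends, 98 mm long (its y axis), 34 mm wide (x), 23 mm high (z), loose, about 30 g, rigid. It starts lying flat on the floor of the large bowl near its middle, at any heading. Grasp across the 34 mm width from above. Origin: centre of the underside.
- tray: Fixed low steel tool tray on the right of the desk, 200 mm (x) by 150 mm (y) outside, rim 18 mm high, wall and floor 4 mm thick. Tweezers and a cuticle pusher (up to 9 mm high) lie lengthwise along its right (-y) side and are fixed in it. Origin: centre of the underside.
- tray_free (a point): Middle of the empty part of the tray's floor, 4 mm above the desk: the space of about 190 mm (tray x) by 105 mm (tray y) round it is free, so the block can lie there along the tray's x axis.
- bottle: Loose lotion bottle with a red cap, 36 x 42 x 106 mm, standing behind the bowls; leave it. Origin: centre of the underside.
- tin: Loose round tin with a red lid, 72 mm across, 25 mm high, lying behind the bowls; leave it. Origin: centre of the underside.
There are look-alikes about, which are no part of the job. There is more than one size of the block; the job needs the larger.

How it is judged:
On the way, in this order (a step that is already met when the one before it is completed fails the run):
1. the buffing block lies in the tool tray (x of block in the frame of tray between -0.085 and 0.085 m and y of block in the frame of tray between -0.06 and 0.06 m and z of block in the frame of tray below 0.035 m and linear speed of block below 0.03 m/s), for 0.2 s.
2. the middle bowl sits in the large bowl (horizontal distance between bowl_middle and bowl_large below 0.016 m and z of bowl_middle in the frame of bowl_large between 0.007 and 0.017 m and angle between bowl_middle's own z axis and vertical below 0.07 rad), for 0.2 s.
At the end, for the whole second after the job is handed in: Block at rest in the tray, its centre inside the walls. Large bowl upright on the desk, middle bowl seated in it, small bowl seated in the middle one: each origin 7 to 17 mm above and within 16 mm sideways of the one below, all level within 0.07 rad and at rest (all of step 1 and all of step 2 and horizontal distance between bowl_small and bowl_middle below 0.016 m and z of bowl_small in the frame of bowl_middle between 0.007 and 0.017 m and angle between each of bowl_small, bowl_large's own z axis and vertical below 0.07 rad and height (world z) of bowl_large below 0.01 m and linear speed of each of bowl_large, bowl_middle, bowl_small below 0.03 m/s); the robot touches nothing.
It fails at once if a bowl is dropped or thrown: out of the fingers it moves faster than 0.8 m/s (a fall of over 30 mm) ((linear speed of bowl_middle above 0.8 m/s and contact force between bowl_middle and the fingers below 0.1 N) or (linear speed of bowl_small above 0.8 m/s and contact force between bowl_small and the fingers below 0.1 N) or (linear speed of bowl_large above 0.8 m/s and contact force between bowl_large and the fingers below 0.1 N)).
It fails at once if the bottle or the tin is shifted more than 30 mm or knocked over (distance of any of bottle, tin from where it was at the start of the episode above 0.03 m or angle between any of bottle, tin's own z axis and vertical above 0.4 rad).
It also fails if it takes over 72 s, if anything falls off the work surface, if the arm or the gripper's body presses on something with over 40 N, if the wrist force passes 120 N, or if a joint passes its speed limit or range.

## Working session

There is one attempt and no reset: what is moved stays moved. The work goes in short steps, Python scripts to look and compute and a tool call to move; the robot and the scene stay as the last step left them, time stands still between calls to the robot, and variables do not carry over. Pictures are saved under pics/ and viewed, at most 10 in all, crops included, and the job is handed in when it is done.

Besides the shell and the picture viewer there is one more tool, called after "Request:" in YAML: its name, and indented under it one key for each argument. servo_tool: Moves the arm, as the interface text tells. Its arguments: {"type":"object","properties":{"commands":{"type":"string"}},"required":["commands"]}

```bash
mkdir -p pics; cat > h.py <<'E'
import numpy as np, cv2
from plant import monitor, get_image, camera_info, bot
def ray(name, uv, ci=None):
    ci=ci or camera_info(name); K=np.array(ci["intrinsics"],float).reshape(3,3)
    R=cv2.Rodrigues(np.array(ci["rvec"],float))[0]; t=np.array(ci["tvec"],float).ravel()
    x=(uv[0]-K[0,2])/K[0,0]; y=(uv[1]-K[1,2])/K[1,1]
    if name=="wrist":
        th=np.hypot(x,y); s=np.sin(th)/th if th>1e-9 else 1.; d=np.array([x*s,y*s,np.cos(th)])
    else: d=np.array([x,y,1.])
    return -R.T@t, R.T@d
def onz(name, uv, z, ci=None):
    o,d=ray(name,uv,ci); return o+d*(z-o[2])/d[2]
def save(name,f):
    im=get_image(name); cv2.imwrite("pics/"+f,im[:,:,::-1]); return im
E
python3 - <<'E'
from h import *
for n in("scene","side"):
    save(n,n+"0.png"); c=camera_info(n); print(n,c["intrinsics"],c["rvec"],c["tvec"], ray(n,(320,200))[0])
s=monitor.read_state(); print(s["time_s"],s["eef_pos"],s["tcp_rot"],s["grip_width"],s["contact_force"])
E
```

```text
scene [[491.54706501   0.         317.6077256 ]
 [  0.         491.54706501 200.62846652]
 [  0.           0.           1.        ]] [ 1.37024253 -2.21731341  0.86750012] [0.22030146 0.40518536 1.04907277] [-0.28070832  0.37684787  1.04520338]
side [[391.61975871   0.         311.0588128 ]
 [  0.         391.61975871 199.46689061]
 [  0.           0.           1.        ]] [ 1.10608508 -2.32307496  1.08592718] [0.32729951 0.32803565 0.66920004] [-0.01616601  0.44992074  0.67813791]
0.1 [ 0.30895151 -0.65497238  0.19436452] [-3.06370664e+00 -6.86441182e-01  9.10061506e-04] 0.9987727695297035 [-0.38160241  0.23543779 -0.30791527]
```

View pics/scene0.png

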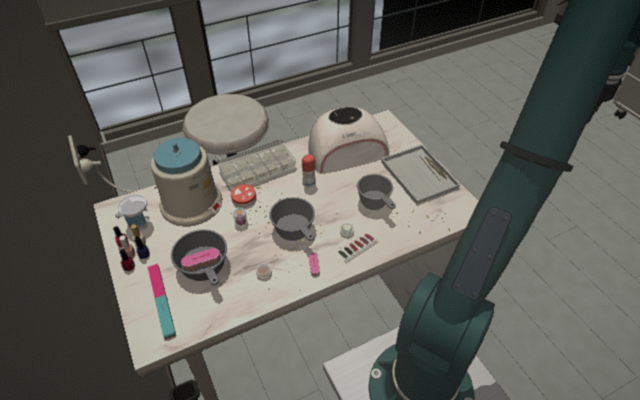

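View pics/side0.png

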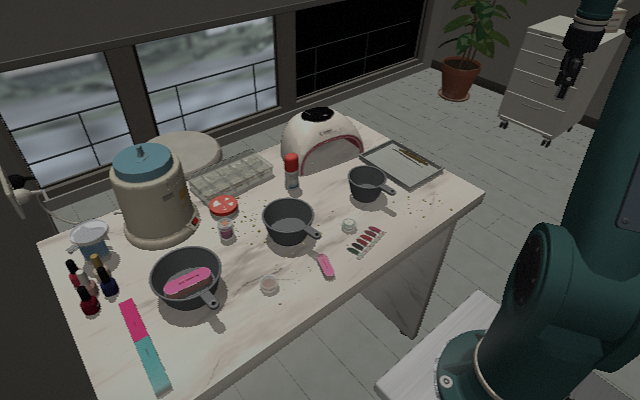

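The scene shows the large bowl with the pink block at about (200,255), the middle bowl at (292,218), the small bowl at (375,192) and the tray at (420,173). The bottle is at (308,170), the tin at (243,194), and the small look-alike block at (313,263). The side view agrees: large bowl (187,278), middle (288,222), small (367,184).

```bash
cat > m0.py <<'E'
from h import *
def tri(a,b):
    o1,d1=ray("scene",a);o2,d2=ray("side",b)
    A=np.stack([d1,-d2],1);s=np.linalg.lstsq(A,o2-o1,rcond=None)[0]
    p,q=o1+d1*s[0],o2+d2*s[1];return (p+q)/2,np.linalg.norm(p-q)
B={}
for n in("scene","side"):
    im=cv2.imread(f"pics/{n}0.png"); hsv=cv2.cvtColor(im,cv2.COLOR_BGR2HSV)
    pink=((hsv[...,0]>150)&(hsv[...,0]<175)&(hsv[...,1]>90)&(hsv[...,2]>100)).astype(np.uint8)
    k,l,st,c=cv2.connectedComponentsWithStats(pink)
    for i in range(1,k):
        if st[i,4]>60:
            pts=np.argwhere(l==i)[:,::-1].astype(np.float32)
            w=np.array([onz(n,p,.035) for p in pts])[:,:2]
            r=cv2.minAreaRect((w*1000).astype(np.float32))
            print(n,"pink",st[i],c[i].round(1),"rect mm@.035",np.round(r[0]),np.round(r[1]),round(r[2]),w.mean(0).round(3))
    seeds=dict(scene=[(200,255),(292,218),(375,192)],side=[(187,278),(288,222),(367,184)])[n]
    dark=((hsv[...,1]<60)&(hsv[...,2]<95)).astype(np.uint8)
    for s,h in zip(seeds,(.06,.062,.062)):
        m=np.zeros_like(dark);m[s[1]-45:s[1]+45,s[0]-50:s[0]+50]=dark[s[1]-45:s[1]+45,s[0]-50:s[0]+50]
        k,l,st,c=cv2.connectedComponentsWithStats(m);i=1+np.argmax(st[1:,4])
        cs=max(cv2.findContours((l==i).astype(np.uint8),0,1)[0],key=cv2.contourArea)[:,0]
        w=np.array([onz(n,p,h) for p in cs])[:,:2]
        # outline part far from the camera shows the rim: circle fit through outline, robustly
        best=None;rng=np.random.default_rng(0);R=dict(zip(map(tuple,seeds),(.07,.061,.051)))[tuple(s)]
        for _ in range(3000):
            a,b=w[rng.integers(len(w),size=2)];d=b-a;L=np.linalg.norm(d)
            if L<R or L>2*R:continue
            for sg in(1,-1):
                cc=(a+b)/2+sg*np.array([-d[1],d[0]])/L*np.sqrt(R*R-L*L/4)
                e=np.abs(np.linalg.norm(w-cc,axis=1)-R);g=(e<.002).sum()
                if best is None or g>best[0]:best=(g,cc)
        cc=best[1];f=w[np.argmax(np.linalg.norm(w-cc,axis=1))]-cc
        print(n,"bowl",s,st[i][:4],"in",best[0],len(w),"c",cc.round(4),"far",np.linalg.norm(f).round(3),"ang",np.degrees(np.arctan2(f[1],f[0])).round(1))
    print(n)
E
python3 m0.py; python3 - <<'E'
from h import *
for p in [(383,158),(413,147),(459,186),(425,203)]: print(onz("scene",p,.018).round(3))
c=camera_info("wrist");print(c); print(ray("wrist",(320,200),c))
E
```

```text
scene pink [181 248  38  19 363] [199.6 256.7] rect mm@.035 [526. 319.] [96. 32.] 85 [0.527 0.319]
scene pink [309 253  10  20 142] [313.7 262.5] rect mm@.035 [381.  68.] [19. 60.] 71 [0.38  0.068]
scene pink [148 264  17  34 347] [155.9 280.4] rect mm@.035 [507. 436.] [25. 97.] 87 [0.506 0.437]
scene bowl (200, 255) [172 231  54  50] in 63 208 c [0.5208 0.3181] far 0.091 ang 178.0
scene bowl (292, 218) [271 198  43  43] in 50 197 c [0.5291 0.0546] far 0.102 ang -177.0
scene bowl (375, 192) [358 175  36  35] in 37 161 c [ 0.5156 -0.1943] far 0.087 ang 177.9
scene
side pink [318 255  16  21 159] [325.7 265.6] rect mm@.035 [379.  74.] [20. 55.] 70 [0.377 0.074]
side pink [164 267  47  27 551] [186.5 280. ] rect mm@.035 [526. 318.] [95. 32.] 84 [0.526 0.319]
side pink [119 298  29  44 643] [132.7 319.7] rect mm@.035 [506. 437.] [26. 98.] 87 [0.504 0.438]
[ 0.651 -0.304  0.018]
[ 0.652 -0.416  0.018]
[ 0.446 -0.438  0.018]
[ 0.435 -0.31   0.018]
{'intrinsics': array([[309.70691629,   0.        , 327.1330291 ],
       [  0.        , 309.70691629, 198.04421174],
       [  0.        ,   0.        ,   1.        ]]), 'rvec': array([-2.42043514,  1.53411464,  0.247466  ]), 'tvec': array([-0.7231509 , -0.03991699,  0.38033576])}
(array([ 0.38138198, -0.62068724,  0.37214382]), array([-0.29726164, -0.11213946, -0.94818788]))Traceback (most recent call last):
  File "m0.py", line 23, in <module>
    w=np.array([onz(n,p,h) for p in cs])[:,:2]
                ~~~^^^^^^^
  File "h.py", line 12, in onz
    o,d=ray(name,uv,ci); return o+d*(z-o[2])/d[2]
        ~~~^^^^^^^^^^^^
  File "h.py", line 4, in ray
    ci=ci or camera_info(name); K=np.array(ci["intrinsics"],float).reshape(3,3)
             ~~~~~~~~~~~^^^^^^
ValueError: time passes only in moves, steps and waits
```

Request:
servo_tool:
  commands: "0.22 0 0 0.1 0; 0.22 0.06 0.1 0.105 0.2; 0.22 0.1 0.2 0.105 0.4; 0.22 0.14 0.3 0.105 0.6; 0.22 0.16 0.4 0.105 0.8; 0.22 0.18 0.46 0.105 1.035; 0.22 0.18 0.46 0.105 1.035; 0.22 0.18 0.46 0.105 1.035"

```text
time_s: 1.1
eef_pos: [0.4696, -0.2529, 0.2985]
tcp_rot: [-2.324, -2.114, 0.0]
contact_force: [1.2, 0.0, 0.3]
grip_width: 0.608
gripper_force: 0.0
```

```bash
sed -i 's/^for n in("scene","side"):/CI={n:camera_info(n) for n in("scene","side")}\nfor n in("scene","side"):/; s/onz(n,p,.035)/onz(n,p,.035,CI[n])/; s/onz(n,p,h)/onz(n,p,h,CI[n])/' m0.py; python3 m0.py | grep bowl; python3 - <<'E'
from h import *
c=camera_info("wrist"); save("wrist","w1.png"); print(ray("wrist",(320,200),c)[0]); np.save("w1.npy",np.r_[np.ravel(c["rvec"]),np.ravel(c["tvec"])])
E
```

```text
scene bowl (200, 255) [172 231  54  50] in 63 208 c [0.5208 0.3181] far 0.091 ang 178.0
scene bowl (292, 218) [271 198  43  43] in 50 197 c [0.5291 0.0546] far 0.102 ang -177.0
scene bowl (375, 192) [358 175  36  35] in 37 161 c [ 0.5156 -0.1943] far 0.087 ang 177.9
side bowl (187, 278) [149 247  79  76] in 91 287 c [0.5226 0.3189] far 0.123 ang 167.9
side bowl (288, 222) [262 198  59  60] in 61 296 c [0.5299 0.0602] far 0.128 ang 148.4
side bowl (367, 184) [348 140  69  63] in 29 386 c [ 0.5181 -0.1959] far 0.206 ang -72.8
[ 0.4772214  -0.17289149  0.47631759]
```

View pics/w1.png

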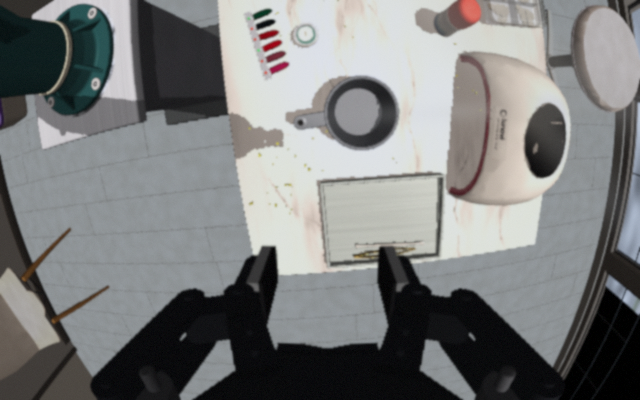

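The wrist view shows the tray with corners (318,180), (441,174), (440,259) and (328,266), with the tools on its lower (-y) side. The small bowl is centred at (361,112), and its tab tip is at (297,122), towards -x.

```bash
cat >> h.py <<'E'
def bowl(im,ci,seed,R,h,thr=85):
    """im RGB, wrist view; circle of radius R on plane z=h through the grey outline near seed; tab tip"""
    hsv=cv2.cvtColor(im,cv2.COLOR_RGB2HSV); m=((hsv[...,2]<thr)&(hsv[...,1]<90)).astype(np.uint8)
    c0=onz("wrist",seed,h,ci)[:2]
    k,l,st,_=cv2.connectedComponentsWithStats(m); v=np.unique(l[seed[1]-40:seed[1]+40,seed[0]-40:seed[0]+40])
    i=max([a for a in v if a],key=lambda a:(l[seed[1]-40:seed[1]+40,seed[0]-40:seed[0]+40]==a).sum())
    cs=np.vstack(cv2.findContours((l==i).astype(np.uint8),0,1)[0])[:,0]
    w=np.array([onz("wrist",p,h,ci)[:2] for p in cs]); w=w[np.linalg.norm(w-c0,axis=1)<R+.06]
    best=(0,None);rng=np.random.default_rng(0)
    for _ in range(3000):
        a,b=w[rng.integers(len(w),size=2)];d=b-a;L=np.linalg.norm(d)
        if L<R or L>2*R: continue
        for s in(1,-1):
            cc=(a+b)/2+s*np.array([-d[1],d[0]])/L*np.sqrt(R*R-L*L/4)
            g=(np.abs(np.linalg.norm(w-cc,axis=1)-R)<.0015).sum()
            if g>best[0]: best=(g,cc)
    cc=best[1]; e=np.linalg.norm(w-cc,axis=1)
    q=w[np.abs(e-R)<.0025]; A=np.c_[2*q,np.ones(len(q))]; s=np.linalg.lstsq(A,(q**2).sum(1),rcond=None)[0]
    Rf=np.sqrt(s[2]+s[0]**2+s[1]**2)
    t=w[(e>R+.01)&(e<R+.05)]; d=t.mean(0)-cc if len(t) else np.zeros(2)
    print("circle c",cc.round(4),"lsq c",s[:2].round(4),"R",Rf.round(4),"in",best[0],len(w),"| tab n",len(t),"maxr",e.max().round(3),"ang",np.degrees(np.arctan2(d[1],d[0])).round(1))
    return cc
E
python3 - <<'E'
from h import *
a=np.load("w1.npy"); K=camera_info("wrist")["intrinsics"]; ci=dict(intrinsics=K,rvec=a[:3],tvec=a[3:])
im=cv2.imread("pics/w1.png")[:,:,::-1].copy()
P=np.array([onz("wrist",p,.018,ci)[:2] for p in [(318,180),(441,174),(440,259),(328,266)]]);print(P.round(3),P.mean(0))
for t in(60,75,90): bowl(im,ci,(361,112),.051,.062,t)
E
```

```text
[[ 0.452 -0.292]
 [ 0.647 -0.299]
 [ 0.651 -0.454]
 [ 0.453 -0.444]] [ 0.55088891 -0.37207587]
circle c [ 0.5191 -0.2008] lsq c [ 0.5221 -0.1927] R 0.0435 in 52 143 | tab n 0 maxr 0.053 ang 0.0
circle c [ 0.5287 -0.1894] lsq c [ 0.5233 -0.1928] R 0.0458 in 60 188 | tab n 0 maxr 0.053 ang 0.0
circle c [ 0.5284 -0.1928] lsq c [ 0.5224 -0.1931] R 0.0461 in 62 192 | tab n 0 maxr 0.052 ang 0.0
```

Request:
servo_tool:
  commands: "0.22 0.03 0.1 0 0; 0.22 0.037 0.2 0 0; 0.22 0.037 0.25 0 0; 0.22 0.037 0.25 0 0;0.22 0.037 0.25 0 0;0.22 0.037 0.25 0 0"

```text
time_s: 1.9
eef_pos: [0.5063, -0.0052, 0.2983]
tcp_rot: [-2.323, -2.115, 0.002]
contact_force: [0.3, -0.9, 0.8]
grip_width: 0.609
gripper_force: 0.0
```

```bash
python3 - <<'E'
from h import *
c=camera_info("wrist"); im=save("wrist","w2.png"); np.save("w2.npy",np.r_[np.ravel(c["rvec"]),np.ravel(c["tvec"])])
s=monitor.read_state(); print(s["time_s"],s["eef_pos"],s["tcp_rot"])
K=np.array(c["intrinsics"])
for t in((.5208,.318,.06),(.529,.057,.062)):
    p=cv2.Rodrigues(np.array(c["rvec"]))[0]@np.array(t)+np.ravel(c["tvec"]); th=np.arctan2(np.hypot(*p[:2]),p[2]); u=p[:2]/np.hypot(*p[:2])*th*K[0,0]+K[:2,2]; print(u)
    try:
        for thr in (60,75,90): bowl(im,c,tuple(int(x) for x in u),.07 if t[1]>.2 else .061,t[2],thr)
    except Exception as e: print(e)
E
```

```text
1.95 [ 0.50629476 -0.00643465  0.29828664] [ 2.32605945e+00  2.11156025e+00 -2.06078598e-03]
[315.62106421 -63.40277857]
high <= 0
[339.93103516 112.31727984]
circle c [0.5309 0.0496] lsq c [0.5346 0.0583] R 0.0528 in 58 160 | tab n 0 maxr 0.063 ang 0.0
circle c [0.542  0.0579] lsq c [0.5366 0.0578] R 0.0562 in 68 232 | tab n 0 maxr 0.063 ang 0.0
circle c [0.5268 0.059 ] lsq c [0.5324 0.0576] R 0.0561 in 73 234 | tab n 0 maxr 0.062 ang 0.0
```

View pics/w2.png

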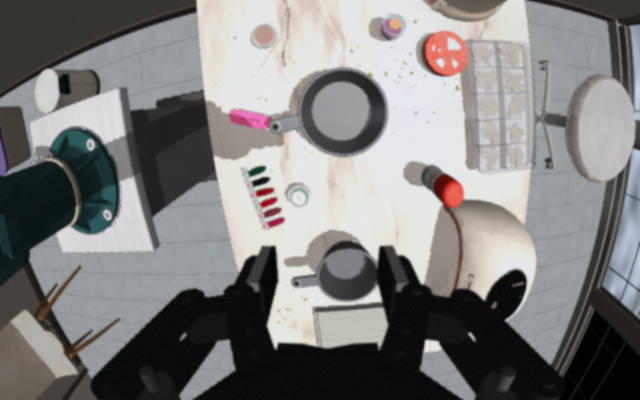

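The wrist view shows the middle bowl centred at (343,111) with its tab tip at (272,127), the tin at (446,53), and the bottle cap at (448,190). The small bowl is at (346,270).

```bash
python3 - <<'E'
from h import *
K=camera_info("wrist")["intrinsics"]
for f,seed,R in(("w1",(361,112),.051),("w2",(343,111),.061)):
    a=np.load(f+".npy"); ci=dict(intrinsics=K,rvec=a[:3],tvec=a[3:]); im=cv2.imread(f"pics/{f}.png")[:,:,::-1].copy()
    print(f,im[seed[1],seed[0]-70:seed[0]-25:2].tolist())
    print([int(v) for v in im[seed[1]-55:seed[1]-25,seed[0]].max(1)])
    for t in(105,120,135,150): bowl(im,ci,seed,R,.062,t)
E
```

```text
w1 [[171, 165, 162], [171, 166, 162], [162, 154, 147], [155, 146, 139], [153, 143, 137], [154, 146, 139], [152, 143, 137], [150, 141, 135], [150, 141, 136], [143, 136, 130], [136, 128, 125], [137, 130, 126], [134, 130, 126], [127, 125, 123], [124, 121, 122], [130, 129, 131], [124, 123, 126], [128, 128, 133], [102, 102, 106], [68, 69, 71], [69, 68, 70], [75, 76, 81], [132, 133, 136]]
[228, 228, 229, 228, 229, 229, 228, 228, 229, 229, 229, 229, 229, 228, 229, 229, 228, 218, 188, 151, 123, 95, 67, 52, 46, 46, 42, 45, 42, 45]
circle c [ 0.5231 -0.1989] lsq c [ 0.5216 -0.1935] R 0.0464 in 67 196 | tab n 0 maxr 0.053 ang 0.0
circle c [ 0.5181 -0.1972] lsq c [ 0.5199 -0.1942] R 0.0483 in 81 222 | tab n 0 maxr 0.053 ang 0.0
circle c [ 0.5179 -0.1949] lsq c [ 0.518  -0.1947] R 0.0506 in 113 269 | tab n 27 maxr 0.079 ang 174.7
circle c [ 0.5198 -0.1915] lsq c [ 0.5195 -0.1918] R 0.0503 in 135 272 | tab n 53 maxr 0.092 ang -176.3
w2 [[229, 231, 232], [228, 230, 230], [229, 231, 231], [228, 231, 230], [223, 224, 218], [205, 197, 188], [177, 169, 161], [171, 165, 158], [160, 152, 145], [163, 153, 146], [166, 156, 148], [163, 153, 147], [135, 128, 125], [123, 122, 126], [89, 89, 93], [68, 69, 72], [71, 71, 72], [72, 72, 74], [71, 72, 74], [99, 98, 101], [145, 146, 149], [155, 156, 160], [154, 153, 157]]
[226, 225, 225, 222, 221, 221, 220, 220, 219, 211, 192, 159, 138, 124, 99, 66, 51, 48, 49, 50, 47, 45, 49, 51, 69, 104, 138, 157, 161, 159]
circle c [0.5381 0.0534] lsq c [0.5338 0.0573] R 0.0561 in 79 238 | tab n 0 maxr 0.062 ang 0.0
circle c [0.5285 0.0601] lsq c [0.5326 0.0576] R 0.0572 in 84 238 | tab n 0 maxr 0.063 ang 0.0
circle c [0.5315 0.0541] lsq c [0.5311 0.055 ] R 0.0602 in 124 262 | tab n 0 maxr 0.063 ang 0.0
circle c [0.5298 0.0568] lsq c [0.5302 0.0572] R 0.0604 in 146 337 | tab n 62 maxr 0.098 ang -173.7
```

Request:
servo_tool:
  commands: "0.22 0.02 0.1 0 0; 0.22 0.02 0.2 0 0; 0.22 0.02 0.28 0 0; 0.22 0.02 0.28 0 0;0.22 0.02 0.28 0 0;0.22 0.02 0.28 0 0;0.22 0.02 0.28 0 0"

```text
time_s: 2.82
eef_pos: [0.5276, 0.2721, 0.298]
tcp_rot: [2.327, 2.108, -0.003]
contact_force: [-0.2, -1.4, 0.1]
grip_width: 0.607
gripper_force: 0.0
```

```bash
python3 - <<'E'
from h import *
c=camera_info("wrist"); im=save("wrist","w3.png"); np.save("w3.npy",np.r_[np.ravel(c["rvec"]),np.ravel(c["tvec"])])
s=monitor.read_state(); print(s["time_s"],s["eef_pos"],s["tcp_rot"])
E
```

```text
2.875 [0.52757933 0.27186504 0.29816704] [ 2.32810304  2.10742023 -0.0027446 ]
```

View pics/w3.png

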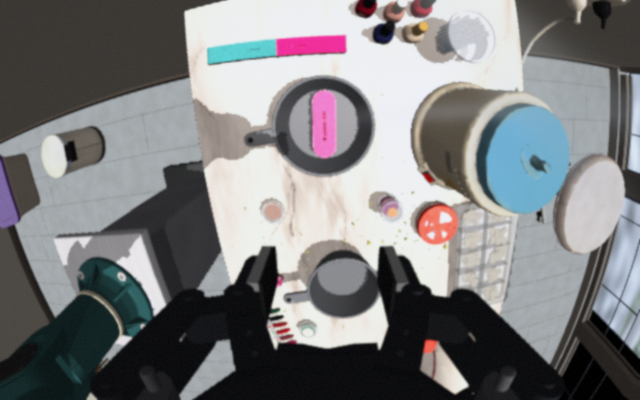

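The wrist view shows the block upright in the large bowl at (323,124). The bowl rim is centred at (324,125) and its tab tip is at (248,139).

```bash
python3 - <<'E'
from h import *
K=camera_info("wrist")["intrinsics"];a=np.load("w3.npy"); ci=dict(intrinsics=K,rvec=a[:3],tvec=a[3:]); im=cv2.imread("pics/w3.png")[:,:,::-1].copy()
for t in(120,135,150): bowl(im,ci,(324,125),.070,.060,t)
hsv=cv2.cvtColor(im,cv2.COLOR_RGB2HSV); m=((hsv[...,0]>150)&(hsv[...,0]<175)&(hsv[...,1]>80)).astype(np.uint8)
k,l,st,c=cv2.connectedComponentsWithStats(m);i=l[124,315];print(st[i])
w=np.array([onz("wrist",p[::-1],.035,ci)[:2] for p in np.argwhere(l==i)])*1000
print(cv2.minAreaRect(w.astype(np.float32)),w.mean(0))
e=monitor.read_state()["eef_pos"];print(e, w.mean(0)/1000-e[:2])
E
```

```text
circle c [0.5298 0.3118] lsq c [0.5279 0.3141] R 0.0677 in 105 333 | tab n 53 maxr 0.113 ang -179.3
circle c [0.5215 0.3158] lsq c [0.5224 0.316 ] R 0.0693 in 107 341 | tab n 43 maxr 0.106 ang -177.0
circle c [0.5234 0.3141] lsq c [0.524  0.3156] R 0.069 in 149 333 | tab n 47 maxr 0.109 ang -178.1
[ 312   91   24   67 1454]
((526.7352294921875, 317.8537902832031), (94.96338653564453, 32.83708190917969), 84.57708740234375) [526.82433145 318.49797541]
[0.52757933 0.27186504 0.29816704] [-0.00075499  0.04663294]
```

Request:
servo_tool:
  commands: "0.22 -0.001 0.046 -0.04 0; 0.22 -0.001 0.046 -0.09 0; 0.22 -0.001 0.046 -0.15 0; 0.22 -0.001 0.046 -0.2 0; 0.22 -0.001 0.046 -0.23 0; 0.22 -0.001 0.046 -0.255 0; 0.22 -0.001 0.046 -0.275 0; 0.22 -0.001 0.046 -0.275 0"

```text
time_s: 3.88
eef_pos: [0.5253, 0.319, 0.0224]
tcp_rot: [2.326, 2.111, -0.005]
contact_force: [-0.3, 0.5, 0.6]
grip_width: 0.61
gripper_force: 0.0
```

Request:
servo_tool:
  commands: "0.22 0.001 -0.001 -0.008 0; 0.22 0.001 -0.001 -0.008 0; -0.3 0.001 -0.001 -0.008 0; -1 0.001 -0.001 -0.008 0; -1 0.001 -0.001 -0.008 0; -1 0.001 -0.001 -0.008 0; -1 0.001 -0.001 -0.008 0"

```text
time_s: 4.75
eef_pos: [0.5266, 0.3202, 0.0157]
tcp_rot: [-2.324, -2.114, -0.0]
contact_force: [-0.2, -0.7, -0.0]
grip_width: -0.003
gripper_force: 0.0
```

```bash
python3 - <<'E'
from h import *
im=get_image("side")[200:340,80:300]; s=get_image("scene")[205:305,125:282]; w=get_image("wrist")[180:400,100:560]
a=cv2.resize(im,(440,280)); b=cv2.resize(s,(440-80,280)); 
top=np.hstack([a,b]); w=cv2.resize(w,(640,306)); bot=np.zeros((306,800,3),np.uint8); bot[:,:640]=w
cv2.imwrite("pics/c4.png",np.vstack([top,bot])[:,:,::-1]); print(monitor.read_state()["gripper_force"])
E
```

```text
0.0
```

View pics/c4.png

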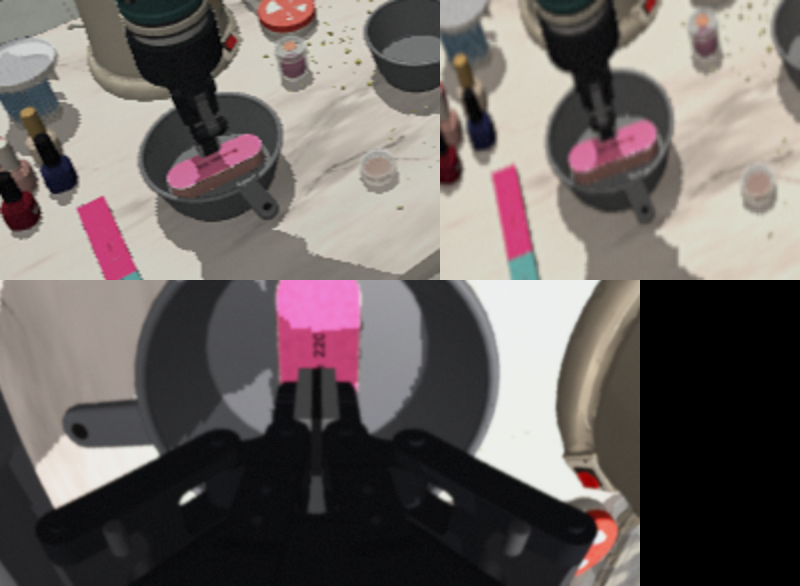

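The fingers are shut. In the side and scene crops the tips end at the middle of the block's top or rear edge, and the block still lies in the bowl at about its old place. I'll measure where it is now.

```bash
python3 - <<'E'
from h import *
C={}
for n in("scene","side"):
    ci=camera_info(n)
    for tag,im in(("old",cv2.imread(f"pics/{n}0.png")[:,:,::-1].copy()),("new",get_image(n))):
        hsv=cv2.cvtColor(im,cv2.COLOR_RGB2HSV); m=((hsv[...,0]>150)&(hsv[...,0]<178)&(hsv[...,1]>70)&(hsv[...,2]>150)).astype(np.uint8)
        s=dict(scene=(170,235,60,45),side=(150,255,75,55))[n]; z=np.zeros_like(m); z[s[1]:s[1]+s[3],s[0]:s[0]+s[2]]=m[s[1]:s[1]+s[3],s[0]:s[0]+s[2]]
        k,l,st,c=cv2.connectedComponentsWithStats(z); i=1+np.argmax(st[1:,4]); p=np.argwhere(l==i)[:,::-1]
        r=p[p[:,0].argmin()],p[p[:,0].argmax()]
        C[n,tag]=[np.r_[r[0]],np.r_[r[1]]]
        w=np.array([onz(n,q,.035,ci)[:2] for q in p])*1000
        rr=cv2.minAreaRect(w.astype(np.float32)); print(n,tag,st[i],np.round(rr[0]),np.round(rr[1]),round(rr[2]),"ends px",r)
for tag in("old","new"):
    for e in(0,1):
        o1,d1=ray("scene",C["scene",tag][e]);o2,d2=ray("side",C["side",tag][e])
        s=np.linalg.lstsq(np.stack([d1,-d2],1),o2-o1,rcond=None)[0];p,q=o1+d1*s[0],o2+d2*s[1];print(tag,e,((p+q)/2).round(3),np.linalg.norm(p-q).round(4))
E
```

```text
scene old [182 248  37  18 366] [527. 319.] [94. 33.] 85 ends px (array([182, 259]), array([218, 251]))
scene new [181 248  38  18 295] [526. 319.] [96. 34.] 85 ends px (array([181, 260]), array([218, 250]))
side old [164 267  46  27 525] [526. 318.] [94. 32.] 85 ends px (array([164, 287]), array([209, 270]))
side new [189 267  22  16 225] [524. 291.] [41. 33.] 86 ends px (array([189, 276]), array([210, 271]))
old 0 [0.545 0.361 0.027] 0.0013
old 1 [0.522 0.272 0.035] 0.0018
new 0 [0.321 0.367 0.293] 0.0129
new 1 [0.525 0.27  0.031] 0.007
```

Request:
servo_tool:
  commands: "-1 0 0 0.05 0; -1 0 0 0.05 0; -1 0 0 0.05 0"

```text
time_s: 5.38
eef_pos: [0.5265, 0.3198, 0.0656]
tcp_rot: [2.324, 2.113, -0.0]
contact_force: [-0.3, 0.6, -0.1]
grip_width: -0.002
gripper_force: 0.0
```

```bash
python3 - <<'E'
from h import *
st=monitor.read_state(); e=np.array(st["eef_pos"]); print(e,st["tcp_rot"],st["grip_width"])
def pr(n,X):
    c=camera_info(n); K=np.array(c["intrinsics"]); p=cv2.Rodrigues(np.array(c["rvec"]))[0]@X+np.ravel(c["tvec"])
    if n=="wrist":
        r=np.hypot(*p[:2]); return p[:2]/r*np.arctan2(r,p[2])*K[0,0]+K[:2,2]
    return p[:2]/p[2]*K[0,0]+K[:2,2]
out=[]
for n in("side","scene","wrist"):
    u=pr(n,e); g=pr(n,e+[0,0,.02]); print(n,u,g); im=get_image(n); x,y=int(u[0]),int(u[1])
    big=cv2.resize(im[y-45:y+45,x-44:x+44],None,fx=3,fy=3,interpolation=1)
    for q,col in((u,(0,255,0)),(g,(255,255,0))):
        cv2.circle(big,(int((q[0]-x+44)*3),int((q[1]-y+45)*3)),3,col,1)
    out.append(big)
cv2.imwrite("pics/c5.png",np.hstack(out)[:,:,::-1])
E
```

```text
[0.52652918 0.31979464 0.0656307 ] [ 2.32432321e+00  2.11309413e+00 -2.24507621e-04] -0.001720615447139798
side [183.33175344 270.1669093 ] [181.31634228 263.5389682 ]
scene [197.26586515 249.48618252] [195.75658027 244.55218267]
wrist [328.15026518 231.54854515] [328.21301138 246.08304929]
```

View pics/c5.png

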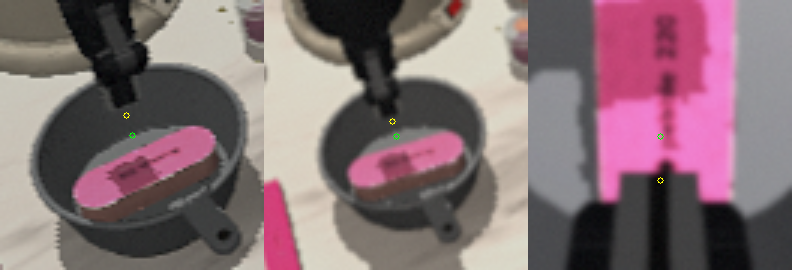

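The tip pixels, side (180.7,259.3) and scene (195,241.3), both put the real fingertips about 30 mm above the reported TCP, straight along z. So the fingers shut just above the block. I'll go about 25 mm lower than the reported TCP suggests and watch the force.

Request:
servo_tool:
  commands: "0.22 0 -0.001 0 0; 0.22 0 -0.001 0 0; 0.22 0 -0.001 -0.03 0; 0.22 0 -0.001 -0.05 0; 0.22 0 -0.001 -0.06 0; 0.22 0 -0.001 -0.066 0; 0.22 0 -0.001 -0.07 0; 0.22 0 -0.001 -0.07 0"

```text
time_s: 6.52
eef_pos: [0.5268, 0.3193, -0.0042]
tcp_rot: [2.324, 2.113, 0.001]
contact_force: [1.1, -0.3, 0.1]
grip_width: 0.605
gripper_force: 0.0
```

Request:
servo_tool:
  commands: "-0.2 0 0 0 0; -1 0 0 0 0; -1 0 0 0 0; -1 0 0 0 0; -1 0 0 0 0; -1 0 0 0 0"

```text
time_s: 7.28
eef_pos: [0.5266, 0.3191, -0.0044]
tcp_rot: [2.324, 2.114, -0.0]
contact_force: [-0.0, -1.1, -0.7]
grip_width: -0.001
gripper_force: 0.0
```

```bash
python3 - <<'E'
from h import *
out=[cv2.resize(get_image("side")[235:325,140:230],None,fx=3,fy=3,interpolation=1),cv2.resize(get_image("scene")[205:295,152:242],None,fx=3,fy=3,interpolation=1),cv2.resize(get_image("wrist")[180:270,284:370],None,fx=3,fy=3,interpolation=1)]
cv2.imwrite("pics/c6.png",np.hstack(out)[:,:,::-1])
E
```

```text
(no output)
```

View pics/c6.png

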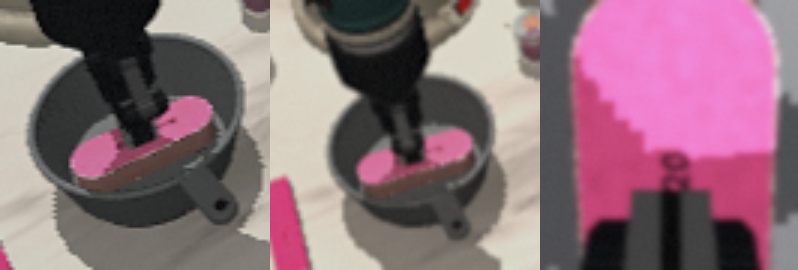

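In all three wrist crops the tips end at the same row, about 243, and are never hidden by the block. With the pad front 11 mm off axis, that puts the real tips about 41 mm above the reported TCP. They are still just above the block's top at 35 mm, so I'll go down about 20 mm more.

Request:
servo_tool:
  commands: "0.22 0 -0.001 0.004 0; 0.22 0 -0.001 0.004 0; 0.22 0 -0.001 0.004 0; 0.22 0 -0.001 -0.006 0; 0.22 0 -0.001 -0.012 0; 0.22 0 -0.001 -0.016 0; 0.22 0 -0.001 -0.018 0; 0.22 0 -0.001 -0.018 0"

```text
time_s: 8.43
eef_pos: [0.5265, 0.3181, -0.0225]
tcp_rot: [-2.324, -2.113, 0.0]
contact_force: [0.9, 0.5, -0.6]
grip_width: 0.611
gripper_force: 0.0
```

Request:
servo_tool:
  commands: "-0.1 0 0 0 0; -0.3 0 0 0 0; -1 0 0 0 0; -1 0 0 0 0; -1 0 0 0 0; -1 0 0 0 0"

```text
time_s: 9.18
eef_pos: [0.527, 0.3185, -0.0219]
tcp_rot: [2.324, 2.113, 0.001]
contact_force: [-0.4, -0.9, 5.2]
grip_width: 0.366
gripper_force: 60.1
```

Request:
servo_tool:
  commands: "-1 0 0 0.03 0; -1 0 0 0.08 0; -1 0 0 0.14 0; -1 0 0 0.19 0; -1 0 -0.06 0.2 -0.18; -1 0 -0.12 0.2 -0.36; -1 0 -0.18 0.2 -0.54; -1 0 -0.24 0.2 -0.72"

```text
time_s: 10.18
eef_pos: [0.5259, 0.076, 0.1774]
tcp_rot: [2.923, 1.151, -0.001]
contact_force: [1.5, 0.6, -0.0]
grip_width: 0.366
gripper_force: 59.5
```

Request:
servo_tool:
  commands: "-1 0.005 -0.06 0 -0.18; -1 0.01 -0.12 0 -0.36; -1 0.015 -0.18 0 -0.54; -1 0.02 -0.24 0 -0.72; -1 0.024 -0.3 0 -0.751; -1 0.024 -0.36 0 -0.751; -1 0.024 -0.42 0 -0.751; -1 0.024 -0.42 0 -0.751"

```text
time_s: 11.18
eef_pos: [0.5478, -0.3499, 0.1769]
tcp_rot: [3.137, -0.009, -0.002]
contact_force: [0.1, -0.1, 0.2]
grip_width: 0.367
gripper_force: 59.5
```

Request:
servo_tool:
  commands: "-1 0.003 -0.002 -0.06 0; -1 0.003 -0.002 -0.12 0; -1 0.003 -0.002 -0.16 0; -1 0.003 -0.002 -0.185 0; -1 0.003 -0.002 -0.198 0; -1 0.003 -0.002 -0.204 0; -1 0.003 -0.002 -0.205 0; -1 0.003 -0.002 -0.205 0"

```text
time_s: 12.18
eef_pos: [0.5544, -0.3443, -0.0263]
tcp_rot: [3.141, 0.007, 0.003]
contact_force: [-0.0, -1.0, -1.1]
grip_width: 0.364
gripper_force: 59.5
```

Request:
servo_tool:
  commands: "-0.15 0 0 0 0; 0.1 0 0 0 0; 0.22 0 0 0 0; 0.22 0 0 0 0; 0.22 0 0 0.04 0; 0.22 0 0 0.1 0; 0.22 0 0 0.15 0; 0.22 0 0 0.2 0"

```text
time_s: 13.18
eef_pos: [0.5533, -0.3438, 0.1744]
tcp_rot: [3.141, 0.008, 0.0]
contact_force: [0.5, -0.5, -0.5]
grip_width: 0.61
gripper_force: 0.0
```

```bash
cat >> h.py <<'E'
def block(im,ci,name,z):
    hsv=cv2.cvtColor(im,cv2.COLOR_RGB2HSV); m=((hsv[...,0]>150)&(hsv[...,0]<178)&(hsv[...,1]>70)&(hsv[...,2]>110)).astype(np.uint8)
    k,l,st,c=cv2.connectedComponentsWithStats(m)
    for i in range(1,k):
        if st[i,4]>100:
            w=np.array([onz(name,p[::-1],z,ci)[:2] for p in np.argwhere(l==i)])*1000
            print(name,c[i].round(),st[i,4],[np.round(v,1) for v in cv2.minAreaRect(w.astype(np.float32))])
E
python3 - <<'E'
from h import *
for n in("wrist","scene"):
    ci=camera_info(n); block(get_image(n),ci,n,.027)
E
```

```text
wrist [328. 172.] 2395 [array([ 554.3, -343.7]), array([95.1, 32.8]), np.float64(0.7)]
wrist [ 85. 270.] 276 [array([403.6,  42.9]), array([23.1, 62.2]), np.float64(70.1)]
scene [411. 172.] 222 [array([ 552. , -339.9]), array([95. , 31.2]), np.float64(2.4)]
scene [314. 263.] 159 [array([384.6,  66. ]), array([20. , 63.6]), np.float64(71.3)]
scene [156. 280.] 363 [array([514. , 437.2]), array([26.3, 98.8]), np.float64(86.7)]
```

Request:
servo_tool:
  commands: "0 -0.02 0.06 0.02 0; 0 -0.04 0.12 0.02 0; 0 -0.06 0.18 0.02 0; 0 -0.07 0.24 0.02 0; 0 -0.09 0.3 0.02 0; 0 -0.1 0.35 0.02 0; 0 -0.108 0.4 0.02 0; 0 -0.108 0.4 0.02 0"

```text
time_s: 14.28
eef_pos: [0.4446, 0.0605, 0.1925]
tcp_rot: [-3.14, -0.021, 0.001]
contact_force: [0.1, -0.3, 0.7]
grip_width: 0.503
gripper_force: 0.0
```

Request:
servo_tool:
  commands: "0 0 0 0 0;0 0 0 0 0"

```text
time_s: 14.52
eef_pos: [0.4457, 0.0544, 0.1924]
tcp_rot: [3.141, 0.003, -0.001]
contact_force: [-0.3, -0.1, 0.3]
grip_width: 0.498
gripper_force: 0.0
```

```bash
python3 - <<'E'
from h import *
c=camera_info("wrist"); im=save("wrist","w7.png"); np.save("w7.npy",np.r_[np.ravel(c["rvec"]),np.ravel(c["tvec"])])
s=monitor.read_state(); print(s["time_s"],s["eef_pos"],s["tcp_rot"])
E
```

```text
14.575 [0.44570604 0.05443968 0.19245699] [ 3.14101647e+00  2.52965019e-03 -6.22056504e-04]
```

View pics/w7.png

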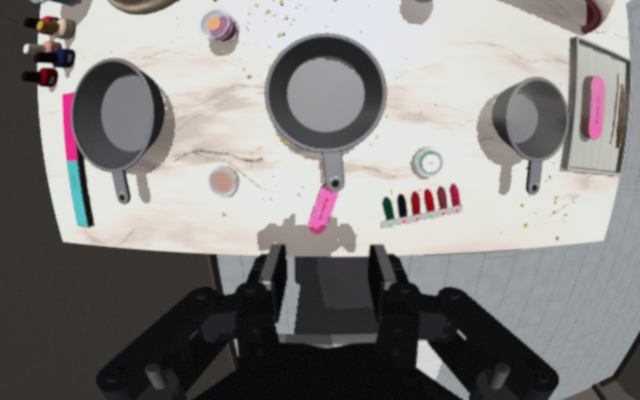

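The view shows the middle bowl with its rim centred at (325,94) and its tab running to (336,188), the tab hole at (335,183). The block lies in the tray at (596,105), the large bowl is at (118,115) and the small one at (530,118).

```bash
python3 - <<'E'
from h import *
K=camera_info("wrist")["intrinsics"];a=np.load("w7.npy"); ci=dict(intrinsics=K,rvec=a[:3],tvec=a[3:]); im=cv2.imread("pics/w7.png")[:,:,::-1].copy()
for t in(120,135,150): bowl(im,ci,(325,94),.061,.062,t)
for y in(156,162,168,174,180,186,189):
    r=im[y,312:360].max(1).astype(int); x=np.flatnonzero(r<160)+312; 
    if len(x): print(y,x.min(),x.max(),onz("wrist",(x.min(),y),.062,ci)[:2].round(4),onz("wrist",(x.max(),y),.062,ci)[:2].round(4))
for t in(120,140): 
  try: bowl(im,ci,(118,115),.070,.060,t); 
  except Exception as e:print(e)
  bowl(im,ci,(530,118),.051,.062,t)
E
```

```text
circle c [0.5384 0.0539] lsq c [0.534  0.0569] R 0.0568 in 117 321 | tab n 0 maxr 0.062 ang 0.0
circle c [0.532  0.0531] lsq c [0.5317 0.0549] R 0.0598 in 181 527 | tab n 88 maxr 0.098 ang 179.9
circle c [0.5306 0.0556] lsq c [0.5311 0.0566] R 0.0602 in 197 415 | tab n 64 maxr 0.098 ang -175.8
156 312 341 [0.4693 0.0703] [0.4693 0.0411]
162 320 342 [0.463  0.0623] [0.4631 0.04  ]
168 320 342 [0.4568 0.0623] [0.4569 0.0399]
174 322 343 [0.4505 0.0603] [0.4506 0.0388]
180 323 343 [0.4442 0.0593] [0.4442 0.0387]
186 322 342 [0.4377 0.0603] [0.4378 0.0396]
189 328 340 [0.4345 0.0541] [0.4345 0.0416]
circle c [0.5223 0.3159] lsq c [0.5227 0.3157] R 0.0696 in 135 646 | tab n 168 maxr 0.117 ang -171.9
circle c [ 0.5258 -0.1926] lsq c [ 0.5253 -0.1925] R 0.0505 in 102 544 | tab n 187 maxr 0.098 ang -67.7
circle c [0.5243 0.3128] lsq c [0.5243 0.3129] R 0.0699 in 137 459 | tab n 218 maxr 0.12 ang -164.8
circle c [ 0.5221 -0.187 ] lsq c [ 0.5217 -0.1875] R 0.0507 in 69 437 | tab n 266 maxr 0.104 ang -103.0
```

Request:
servo_tool:
  commands: "0 0.001 -0.005 -0.06 0.085; 0 0.001 -0.005 -0.11 0.085; 0 0.001 -0.005 -0.15 0.085; 0 0.001 -0.005 -0.175 0.085; 0 0.001 -0.005 -0.19 0.085; 0 0.001 -0.005 -0.194 0.085; 0 0.001 -0.005 -0.194 0.085; 0 0.001 -0.005 -0.194 0.085"

```text
time_s: 15.58
eef_pos: [0.4472, 0.0509, -0.0007]
tcp_rot: [-3.138, -0.14, -0.002]
contact_force: [-0.3, -0.4, -0.4]
grip_width: 0.495
gripper_force: 0.0
```

Request:
servo_tool:
  commands: "-0.3 0 0 0 0; -0.5 0 0 0 0; -1 0 0 0 0; -1 0 0 0 0; -1 0 0 0 0; -1 0 0 0 0"

```text
time_s: 16.32
eef_pos: [0.4464, 0.051, -0.0012]
tcp_rot: [3.138, 0.141, -0.0]
contact_force: [-2.2, -0.2, 4.7]
grip_width: 0.22
gripper_force: 58.6
```

Request:
servo_tool:
  commands: "-1 0 0 0.01 0; -1 0 0 0.03 0; -1 0 0 0.06 0; -1 0 0 0.095 0; -1 0 0 0.13 0; -1 0 0.02 0.135 0.05; -1 0 0.05 0.135 0.15; -1 0 0.08 0.135 0.25"

```text
time_s: 17.32
eef_pos: [0.4456, 0.1329, 0.1331]
tcp_rot: [-3.095, -0.539, 0.002]
contact_force: [-0.3, -0.9, -0.9]
grip_width: 0.223
gripper_force: 58.6
```

Request:
servo_tool:
  commands: "-1 0.003 0.03 0 0.1; -1 0.006 0.06 0 0.2; -1 0.008 0.09 0 0.28; -1 0.009 0.11 0 0.33; -1 0.009 0.125 0 0.355; -1 0.009 0.129 0 0.358; -1 0.009 0.129 0 0.358; -1 0.009 0.129 0 0.358"

```text
time_s: 18.32
eef_pos: [0.4556, 0.2587, 0.1336]
tcp_rot: [2.952, 1.071, -0.001]
contact_force: [0.0, 0.3, -1.1]
grip_width: 0.22
gripper_force: 58.6
```

```bash
python3 - <<'E'
from h import *
c=camera_info("wrist"); im=save("wrist","w8.png"); s=monitor.read_state(); print(s["time_s"],s["eef_pos"],s["tcp_rot"],s["grip_width"])
e=np.array(s["eef_pos"]); yaw=2*np.arctan2(s["tcp_rot"][1],s["tcp_rot"][0]); yaw=(yaw+np.pi)%(2*np.pi)-np.pi; h=.062+e[2]+.0012
ce=e+np.array([.085*np.cos(yaw),.085*np.sin(yaw),0]); ce[2]=h; print("yaw",yaw,"expected centre",ce,"h",h)
K=np.array(c["intrinsics"]);p=cv2.Rodrigues(np.array(c["rvec"]))[0]@ce+np.ravel(c["tvec"]);r=np.hypot(*p[:2]);u=p[:2]/r*np.arctan2(r,p[2])*K[0,0]+K[:2,2];print(u)
for t in(100,120,135,150): bowl(im,c,tuple(int(v) for v in u),.061,h,t)
E
```

```text
18.375 [0.45559823 0.25887477 0.13358286] [ 2.95232933e+00  1.07140873e+00 -9.59627723e-04] 0.22103091124507418
yaw 0.6962460079493766 expected centre [0.52081492 0.31338883 0.19678286] h 0.19678285894059783
[328.16054805  87.10125377]Traceback (most recent call last):
  File "<stdin>", line 6, in <module>
  File "h.py", line 20, in bowl
    i=max([a for a in v if a],key=lambda a:(l[seed[1]-40:seed[1]+40,seed[0]-40:seed[0]+40]==a).sum())
ValueError: max() iterable argument is empty
```

```bash
sed -i 's/def bowl(im,ci,seed,R,h,thr=85):/def bowl(im,ci,seed,R,h,thr=85,W=40):/; s/l\[seed\[1\]-40:seed\[1\]+40,seed\[0\]-40:seed\[0\]+40\]/l[max(0,seed[1]-W):seed[1]+W,max(0,seed[0]-W):seed[0]+W]/g' h.py
python3 - <<'E'
from h import *
c=camera_info("wrist"); im=cv2.imread("pics/w8.png")[:,:,::-1].copy()
print(im[87,328-220:328+220:8].max(1).tolist()); print(im[0:260:6,328].max(1).tolist())
for t in(60,80,100,120,135): 
    try: bowl(im,c,(328,87),.061,.1968,t,170)
    except Exception as e: print(t,e)
E
```

```text
[243, 244, 243, 244, 243, 244, 244, 218, 216, 145, 114, 76, 75, 74, 74, 75, 75, 76, 171, 174, 176, 175, 176, 177, 179, 180, 182, 183, 184, 185, 182, 183, 184, 185, 183, 183, 183, 183, 63, 51, 51, 52, 50, 53, 51, 53, 168, 240, 239, 238, 238, 181, 139, 240, 242]
[46, 44, 176, 180, 179, 180, 182, 181, 181, 180, 182, 182, 183, 182, 184, 182, 182, 180, 178, 177, 178, 177, 175, 174, 174, 174, 168, 170, 169, 83, 82, 81, 83, 83, 83, 83, 82, 73, 161, 135, 156, 155, 156, 155]
circle c [0.4889 0.3123] lsq c [0.4907 0.3127] R 0.0594 in 193 670 | tab n 205 maxr 0.087 ang -13.8
circle c [0.5311 0.3147] lsq c [0.523  0.3138] R 0.0542 in 342 1531 | tab n 0 maxr 0.063 ang 0.0
circle c [0.5303 0.3139] lsq c [0.5228 0.3137] R 0.0548 in 241 788 | tab n 0 maxr 0.062 ang 0.0
circle c [0.5298 0.3138] lsq c [0.5228 0.3137] R 0.0553 in 250 800 | tab n 0 maxr 0.063 ang 0.0
circle c [0.5209 0.32  ] lsq c [0.5228 0.3139] R 0.0559 in 261 805 | tab n 0 maxr 0.063 ang 0.0
```

Request:
servo_tool:
  commands: "-1 0 0 -0.03 0; -1 0 0 -0.06 0; -1 0 0 -0.08 0; -1 0 0 -0.095 0; -1 0 0 -0.105 0; -1 0 0 -0.112 0; -1 0 0 -0.117 0; -1 0 0 -0.117 0"

```text
time_s: 19.38
eef_pos: [0.4556, 0.2602, 0.0167]
tcp_rot: [2.952, 1.074, 0.0]
contact_force: [-0.3, 0.1, -1.0]
grip_width: 0.217
gripper_force: 58.6
```

Request:
servo_tool:
  commands: "-1 0 0 -0.002 0; -1 0 0 -0.004 0; -1 0 0 -0.0055 0; -1 0 0 -0.0055 0; -1 0 0 -0.0055 0"

```text
time_s: 20.0
eef_pos: [0.4555, 0.26, 0.0113]
tcp_rot: [2.952, 1.074, -0.0]
contact_force: [-1.8, 0.1, 1.1]
grip_width: 0.221
gripper_force: 58.9
```

Request:
servo_tool:
  commands: "-0.5 0 0 -0.0005 0; -0.4 0 0 -0.0005 0; -0.2 0 0 -0.0005 0; 0 0 0 -0.0005 0; 0 0 0 -0.0005 0; 0 0 0 0.03 0; 0 0 0 0.09 0; 0 0 0 0.15 0"

```text
time_s: 21.0
eef_pos: [0.4551, 0.2598, 0.1624]
tcp_rot: [2.952, 1.074, -0.002]
contact_force: [0.6, 0.0, 0.1]
grip_width: 0.501
gripper_force: 0.0
```

Request:
servo_tool:
  commands: "0 0 -0.03 0.03 -0.1; 0 0 -0.09 0.03 -0.25; 0 0 -0.15 0.03 -0.4; 0 0 -0.2 0.03 -0.5; 0 0 -0.26 0.03 -0.6; 0 0 -0.31 0.03 -0.61; 0 0 -0.36 0.03 -0.61; 0 0 -0.4 0.03 -0.61"

```text
time_s: 22.0
eef_pos: [0.4551, -0.1421, 0.1912]
tcp_rot: [3.138, 0.135, 0.0]
contact_force: [1.2, 0.3, 0.4]
grip_width: 0.499
gripper_force: 0.0
```

Request:
servo_tool:
  commands: "0 -0.01 -0.05 0 0; 0 -0.015 -0.05 0 0; 0 -0.015 -0.05 0 0; 0 -0.015 -0.05 0 0"

```text
time_s: 22.5
eef_pos: [0.4409, -0.1883, 0.1912]
tcp_rot: [-3.138, -0.142, -0.0]
contact_force: [-0.4, 0.1, -0.6]
grip_width: 0.498
gripper_force: 0.0
```

```bash
python3 - <<'E'
from h import *
c=camera_info("wrist"); im=save("wrist","w9.png"); np.save("w9.npy",np.r_[np.ravel(c["rvec"]),np.ravel(c["tvec"])]); s=monitor.read_state(); print(s["time_s"],s["eef_pos"],s["tcp_rot"],s["grip_width"])
save("side","s9.png")
ce=np.array([.5185,-.194,.062]);K=np.array(c["intrinsics"]);p=cv2.Rodrigues(np.array(c["rvec"]))[0]@ce+np.ravel(c["tvec"]);r=np.hypot(*p[:2]);u=p[:2]/r*np.arctan2(r,p[2])*K[0,0]+K[:2,2];print(u)
u=tuple(int(v) for v in u)
for t in(120,135,150): bowl(im,c,u,.051,.062,t,60)
for y in range(u[1]+52,u[1]+105,5):
    r=im[y,u[0]-25:u[0]+35].max(1).astype(int); x=np.flatnonzero(r<160)+u[0]-25
    if len(x): print(y,x.min(),x.max(),onz("wrist",(x.min(),y),.062,c)[:2].round(4),onz("wrist",(x.max(),y),.062,c)[:2].round(4))
cv2.imwrite("pics/c9.png",np.hstack([im[:,150:550],cv2.resize(get_image("side")[220:320,130:230],(400,400))])[:,:,::-1])
E
```

```text
22.55 [ 0.44107441 -0.18832489  0.19122787] [-3.13791438e+00 -1.42369879e-01 -4.80301621e-04] 0.5011325458874609
[340.85693893 103.47634428]
circle c [ 0.527  -0.1952] lsq c [ 0.5224 -0.1936] R 0.0475 in 101 269 | tab n 0 maxr 0.053 ang 0.0
circle c [ 0.5193 -0.1948] lsq c [ 0.5195 -0.1939] R 0.0501 in 167 350 | tab n 62 maxr 0.089 ang -178.8
circle c [ 0.5193 -0.1922] lsq c [ 0.5195 -0.1925] R 0.0506 in 210 372 | tab n 68 maxr 0.089 ang -177.5
155 324 348 [ 0.4655 -0.1822] [ 0.4678 -0.2062]
160 324 347 [ 0.4604 -0.1826] [ 0.4625 -0.2057]
165 324 347 [ 0.4553 -0.1831] [ 0.4574 -0.2063]
170 324 347 [ 0.4501 -0.1835] [ 0.4522 -0.2068]
175 324 347 [ 0.4449 -0.184 ] [ 0.447  -0.2074]
180 324 346 [ 0.4396 -0.1845] [ 0.4417 -0.2069]
185 324 345 [ 0.4343 -0.1849] [ 0.4363 -0.2065]
190 336 339 [ 0.4301 -0.1977] [ 0.4304 -0.2008]
```

View pics/c9.png

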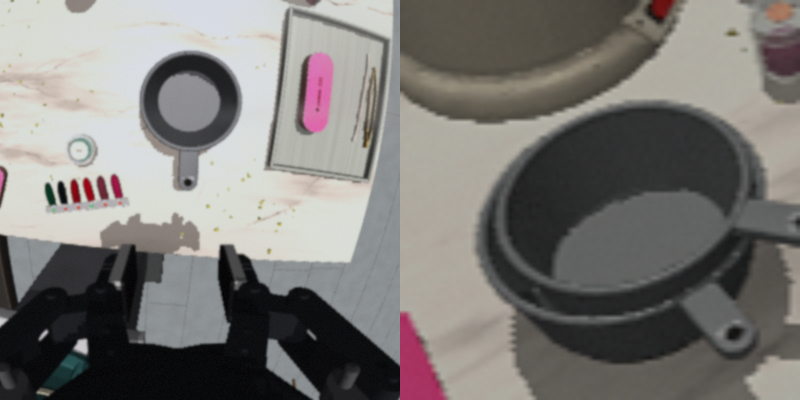

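The right crop shows the middle bowl seated level in the large one, its tab pointing right and the large tab below it. The left crop shows the small bowl centred at (190,101), its tab running down to (188,187), and the block flat in the tray.

Request:
servo_tool:
  commands: "0 0.0035 -0.0075 -0.06 -0.05; 0 0.0035 -0.0075 -0.11 -0.05; 0 0.0035 -0.0075 -0.15 -0.05; 0 0.0035 -0.0075 -0.175 -0.05; 0 0.0035 -0.0075 -0.188 -0.05; 0 0.0035 -0.0075 -0.192 -0.05; 0 0.0035 -0.0075 -0.192 -0.05; 0 0.0035 -0.0075 -0.192 -0.05"

```text
time_s: 23.65
eef_pos: [0.4448, -0.1976, 0.0001]
tcp_rot: [3.14, 0.059, 0.003]
contact_force: [1.2, -0.5, 0.4]
grip_width: 0.503
gripper_force: 0.0
```

Request:
servo_tool:
  commands: "-0.3 0 0 0 0; -0.5 0 0 0 0; -1 0 0 0 0; -1 0 0 0 0; -1 0 0 0 0; -1 0 0 0 0"

```text
time_s: 24.4
eef_pos: [0.4438, -0.1975, -0.0007]
tcp_rot: [3.141, 0.059, -0.001]
contact_force: [-1.2, -0.5, 5.8]
grip_width: 0.219
gripper_force: 58.7
```

```bash
python3 - <<'E'
from h import *
# nest: middle rim ellipse in scene/side at z=.074
for n,s in(("scene",(200,250)),("side",(186,272))):
    ci=camera_info(n); im=get_image(n) if n=="scene" else cv2.imread("pics/s9.png")[:,:,::-1].copy()
    g=cv2.cvtColor(im,cv2.COLOR_RGB2GRAY); hsv=cv2.cvtColor(im,cv2.COLOR_RGB2HSV)
    e=cv2.Canny(g,40,110); p=np.argwhere(e>0)[:,::-1]; p=p[np.linalg.norm(p-s,axis=1)<55]
    for R,h in((.061,.074),(.057,.074),(.070,.060)):
        w=np.array([onz(n,q,h,ci)[:2] for q in p]); best=(0,None)
        for x in np.arange(.505,.54,.001):
            for y in np.arange(.30,.335,.001):
                k=(np.abs(np.linalg.norm(w-[x,y],axis=1)-R)<.0012).sum()
                if k>best[0]: best=(k,(round(x,3),round(y,3)))
        print(n,R,best)
E
```

```text
scene 0.061 (np.int64(79), (np.float64(0.523), np.float64(0.316)))
scene 0.057 (np.int64(56), (np.float64(0.519), np.float64(0.318)))
scene 0.07 (np.int64(90), (np.float64(0.525), np.float64(0.318)))
side 0.061 (np.int64(123), (np.float64(0.523), np.float64(0.315)))
side 0.057 (np.int64(87), (np.float64(0.519), np.float64(0.316)))
side 0.07 (np.int64(148), (np.float64(0.527), np.float64(0.316)))
```

Request:
servo_tool:
  commands: "-1 0 0 0.01 0; -1 0 0 0.03 0; -1 0 0 0.065 0; -1 0 0 0.105 0; -1 0 0 0.14 0; -1 0.005 0.02 0.155 0.05; -1 0.01 0.055 0.155 0.15; -1 0.018 0.1 0.155 0.3"

```text
time_s: 25.45
eef_pos: [0.4617, -0.0955, 0.1539]
tcp_rot: [-3.095, -0.537, 0.001]
contact_force: [0.3, -0.4, -1.6]
grip_width: 0.217
gripper_force: 58.6
```

Request:
servo_tool:
  commands: "-1 0.008 0.045 0 0.16; -1 0.016 0.09 0 0.32; -1 0.024 0.135 0 0.48; -1 0.032 0.18 0 0.64; -1 0.04 0.225 0 0.8; -1 0.048 0.265 0 0.95; -1 0.054 0.3 0 1.07; -1 0.058 0.32 0 1.15"

```text
time_s: 26.45
eef_pos: [0.5186, 0.2262, 0.1536]
tcp_rot: [-2.301, -2.135, 0.001]
contact_force: [-0.2, -0.7, -0.5]
grip_width: 0.222
gripper_force: 58.6
```

Request:
servo_tool:
  commands: "-1 0.002 0.01 0 0.06; -1 0.002 0.0145 0 0.08; -1 0.002 0.0145 0 0.082; -1 0.002 0.0145 0 0.082"

```text
time_s: 26.95
eef_pos: [0.5221, 0.2356, 0.1541]
tcp_rot: [2.224, 2.218, -0.002]
contact_force: [-0.2, 0.1, -0.7]
grip_width: 0.218
gripper_force: 58.6
```

```bash
python3 - <<'E'
from h import *
c=camera_info("wrist"); im=save("wrist","w10.png"); s=monitor.read_state(); print(s["time_s"],s["eef_pos"],s["tcp_rot"],s["grip_width"],s["joints"])
e=np.array(s["eef_pos"]); yaw=2*np.arctan2(s["tcp_rot"][1],s["tcp_rot"][0]); yaw=(yaw+np.pi)%(2*np.pi)-np.pi; h=.062+e[2]+.0007
ce=e+np.array([.0755*np.cos(yaw),.0755*np.sin(yaw),0]); ce[2]=h; print("yaw",yaw,"expected centre",ce)
K=np.array(c["intrinsics"]);p=cv2.Rodrigues(np.array(c["rvec"]))[0]@ce+np.ravel(c["tvec"]);r=np.hypot(*p[:2]);u=p[:2]/r*np.arctan2(r,p[2])*K[0,0]+K[:2,2];print(u)
for t in(70,80,100): 
    try: bowl(im,c,tuple(int(v) for v in u),.047,h,t,150)
    except Exception as x: print(x)
E
```

```text
27.0 [0.52212176 0.23584299 0.15411594] [ 2.22392599e+00  2.21803133e+00 -1.24281883e-03] 0.21986449399035538 [-0.0926263   0.50747575 -0.56371193  1.97348934  0.3845931   0.76722327
 -0.88369922]
yaw 1.5681422465063841 expected centre [0.52232214 0.31134273 0.21681594]
[327.06294992 113.0017753 ]
circle c [0.5193 0.3155] lsq c [0.5215 0.3134] R 0.045 in 306 1117 | tab n 0 maxr 0.048 ang 0.0
circle c [0.5193 0.3152] lsq c [0.5213 0.3134] R 0.0454 in 331 662 | tab n 0 maxr 0.048 ang 0.0
circle c [0.5192 0.3136] lsq c [0.5198 0.3132] R 0.047 in 379 1210 | tab n 421 maxr 0.11 ang -119.2
```

Request:
servo_tool:
  commands: "-1 0.001 0 -0.03 0; -1 0.001 0 -0.06 0; -1 0.001 0 -0.085 0; -1 0.001 0 -0.102 0; -1 0.001 0 -0.114 0; -1 0.001 0 -0.121 0; -1 0.001 0 -0.125 0; -1 0.001 0 -0.125 0"

```text
time_s: 28.0
eef_pos: [0.5233, 0.2373, 0.0294]
tcp_rot: [2.222, 2.22, 0.001]
contact_force: [-0.1, 0.2, -1.1]
grip_width: 0.217
gripper_force: 58.6
```

Request:
servo_tool:
  commands: "-1 0 0 -0.002 0; -1 0 0 -0.004 0; -1 0 0 -0.0055 0; -1 0 0 -0.0055 0; -1 0 0 -0.0055 0"

```text
time_s: 28.62
eef_pos: [0.5232, 0.237, 0.0238]
tcp_rot: [2.222, 2.22, -0.0]
contact_force: [-0.6, -0.7, 1.0]
grip_width: 0.219
gripper_force: 58.9
```

Contact was felt (the vertical force went from -1.1 to +1.0 N), so I'll release and retreat.

Request:
servo_tool:
  commands: "-0.5 0 0 -0.0005 0; -0.4 0 0 -0.0005 0; -0.2 0 0 -0.0005 0; 0 0 0 -0.0005 0; 0 0 0 -0.0005 0; 0 0 0 0.03 0; 0 0 0 0.09 0; 0 0 0 0.15 0"

```text
time_s: 29.62
eef_pos: [0.5226, 0.2369, 0.1748]
tcp_rot: [-2.222, -2.22, 0.002]
contact_force: [1.1, -0.2, -0.4]
grip_width: 0.501
gripper_force: 0.0
```

Request:
servo_tool:
  commands: "0 -0.02 -0.06 0.03 0; 0 -0.02 -0.12 0.03 0; 0 -0.02 -0.18 0.03 0; 0 -0.02 -0.18 0.03 0"

```text
time_s: 30.12
eef_pos: [0.5023, 0.0501, 0.2031]
tcp_rot: [2.233, 2.207, -0.006]
contact_force: [0.1, 0.4, 0.1]
grip_width: 0.5
gripper_force: 0.0
```

```bash
python3 - <<'E'
from h import *
s=monitor.read_state(); print(s["time_s"],s["eef_pos"],s["grip_width"])
a=get_image("side")[215:325,125:245]; b=get_image("scene"); w=get_image("wrist")
for n,im,c0 in(("scene",b,(200,250)),("side",get_image("side"),(186,272))):
    ci=camera_info(n); p=np.argwhere(cv2.Canny(cv2.cvtColor(im,cv2.COLOR_RGB2GRAY),40,110)>0)[:,::-1]; p=p[np.linalg.norm(p-c0,axis=1)<60]
    for R,h in((.051,.086),(.061,.074),(.070,.060)):
        q=np.array([onz(n,v,h,ci)[:2] for v in p]); best=max(((np.abs(np.linalg.norm(q-[x,y],axis=1)-R)<.0012).sum(),round(x,3),round(y,3)) for x in np.arange(.505,.54,.001) for y in np.arange(.30,.335,.001))
        print(n,R,best)
block(b,camera_info("scene"),"scene",.027)
cv2.imwrite("pics/c11.png",np.vstack([np.hstack([cv2.resize(a,(400,366),interpolation=1),cv2.resize(b[205:295,150:248],(400,366),interpolation=1)]),w[0:230,:][:, :,:].repeat(1,0) if False else cv2.resize(w[:180],(800,225))])[:,:,::-1])
E
```

```text
30.125 [0.50233948 0.05011649 0.20310481] 0.49955252218764407
scene 0.051 (np.int64(59), np.float64(0.524), np.float64(0.315))
scene 0.061 (np.int64(79), np.float64(0.523), np.float64(0.316))
scene 0.07 (np.int64(89), np.float64(0.525), np.float64(0.316))
side 0.051 (np.int64(95), np.float64(0.524), np.float64(0.314))
side 0.061 (np.int64(137), np.float64(0.523), np.float64(0.315))
side 0.07 (np.int64(139), np.float64(0.527), np.float64(0.316))
scene [411. 172.] 221 [array([ 552. , -339.9]), array([95. , 31.2]), np.float64(2.4)]
scene [314. 263.] 153 [array([385.7,  65.5]), array([20.1, 60.2]), np.float64(68.9)]
scene [156. 280.] 362 [array([514. , 437.2]), array([26.3, 98.8]), np.float64(86.7)]
```

Both cameras fit the three rims at their seated heights with centres within 5 mm of each other, and the block is still in the tray. I'm handing in.

```bash
python3 -c "
from plant import bot
print(bot.close_job())"
```

```text
the job is handed in; nothing more can be done
None
```

I handed the job in at about 30 s: the block lies in the tool tray and the three bowls are nested, checked by rim fits from both fixed cameras since my picture views were used up; no verdict came back.

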